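# Pack the desk kit box and put its lid on

## Task

Pack up the library desk kit: put every piece of stationery that is lying on the blue desk mat into the open wooden box. The box's thin orange lid lies flat on the white riser, where it cannot be gripped: slide it until its grip tab sticks out over the riser's front edge, pinch it by the tab, and lay it flat and square on the box so that the box is closed with everything inside. Any order will do as long as the lid goes on last; leave the calculator and mug where they are.

Things in the scene. Friction and masses are not known exactly. Their poses are not given: they have to be found in the camera images.
- riser_edge (a point): Middle of the upper front edge of a fixed white laminate desk riser: a flat top board 250 (x, depth) x 300 (y, width) x 18 mm thick, top 70 mm above the desk. This point lies on the top surface at the front edge; x points from the front edge back over the board, y along the edge, z up. Below the board's front edge is free space down to the desk, save for two 18 mm side panels (set back 15 mm from the front edge, centred 135 mm either side of the middle).
- lid_center (a point): Centre, half-way through the thickness, of the loose orange plastic lid: flat plate 120 (x) x 180 (y) x 3 mm, 80 g, with a level grip tab 40 mm wide reaching 36 mm out from the middle of its -x side. Starts flat on the riser, the tab roughly towards the front edge, its tip 5 to 60 mm back from it. Smooth on the riser (friction 0.3): it follows a fingertip that presses on it with 5 N and is drawn along.
- lid_tab (a point): Grip point in the lid's tab, 80 mm from the lid's centre towards -x, half-way through the thickness; the tab's tip is 16 mm further out, its root 20 mm back. The tab is 40 mm wide along y here. Axes as the lid's.
- box_mouth (a point): Centre of the mouth, level with the rim, of an open wooden box standing loose on the desk mat: outside 104 (x) x 164 (y) x 66 mm high, walls and floor 5 mm, so the floor is 61 mm below this point and the inside is 94 x 154 mm. 0.7 kg. Axes along its sides, z up. The lid overlaps the rim by 8 mm all round when centred with its x axis along the box's x axis (either way round; the tab then sticks out past the box's 164 mm long side).
- eraser_center (a point): White eraser in a blue sleeve, block 45 x 20 x 14 mm high. Its axes: x along its length when it stands as found, y across its width, z up; this point is its centre, half-way up.
- stapler_center (a point): Small red and black stapler, 65 x 20 x 30 mm high. Its axes: x along its length when it stands as found, y across its width, z up; this point is its centre, half-way up.
- stamp_center (a point): Hand stamp: black base 32 x 22 x 16 mm with an upright square wooden handle 18 x 18 mm on it, 44 mm high in all. Its axes: x along its length when it stands as found, y across its width, z up; this point is its centre, half-way up.
- staples_center (a point): Cardboard box of staples with a green band, 50 x 26 x 18 mm high. Its axes: x along its length when it stands as found, y across its width, z up; this point is its centre, half-way up.
- sharpener_center (a point): Small metal pencil sharpener, block 28 x 18 x 14 mm high. Its axes: x along its length when it stands as found, y across its width, z up; this point is its centre, half-way up.
- clip_center (a point): Black binder clip with steel wire arms, to be handled as a block 32 x 24 x 20 mm high. Its axes: x along its length when it stands as found, y across its width, z up; this point is its centre, half-way up.
- mat: Fixed blue desk mat, 290 (x) x 420 (y) x 2 mm; its origin is the centre of its underside on the desk. The box and the stationery stand on it: four to six of the six pieces are there, in a row in front of the box (nearer the robot), in any order; pieces not there read None.
- calculator: Bystander: pink calculator 100 x 66 x 12 mm, lying on the mat beside the box; origin at the centre of its underside.
- mug: Bystander: blue mug, 80 mm across, 90 mm high; origin at the centre of its underside.

How it is judged:
On the way, in this order (a step that is already met when the one before it is completed fails the run):
1. the lid, lying flat on the riser, has been slid until its tab's grip point is at least 8 mm out over the front edge (x of lid_tab in the frame of riser_edge below -0.008 m and x of lid_center in the frame of riser_edge above 0.02 m and z of lid_center in the frame of riser_edge between -0.003 and 0.006 m and angle between lid_center's own z axis and vertical below 0.06 rad), for 0.2 s.
2. the lid has been lifted off the riser, its centre at least 25 mm above the riser's top (z of lid_center in the frame of riser_edge above 0.025 m), for 0.1 s.
At the end, for the whole second after the job is handed in: Every piece of stationery present is inside the box below its rim, the box stands upright, and the lid lies flat on the rim (within 0.04 rad, its underside within a few mm of the rim), centred within 13 mm (no gap is left) and square to the box within 0.1 rad (horizontal distance between lid_center and box_mouth below 0.013 m and angle between the x axis of lid_center and the x axis of box_mouth, either way round below 0.1 rad and z of lid_center in the frame of box_mouth between -0.001 and 0.005 m and angle between the z axis of lid_center and the z axis of box_mouth, either way round below 0.04 rad and angle between box_mouth's own z axis and vertical below 0.05 rad and height (world z) of box_mouth below 0.072 m and x of eraser_center in the frame of box_mouth between -0.047 and 0.047 m and y of eraser_center in the frame of box_mouth between -0.077 and 0.077 m and z of eraser_center in the frame of box_mouth between -0.066 and -0.003 m and x of stapler_center in the frame of box_mouth between -0.047 and 0.047 m and y of stapler_center in the frame of box_mouth between -0.077 and 0.077 m and z of stapler_center in the frame of box_mouth between -0.066 and -0.003 m and x of stamp_center in the frame of box_mouth between -0.047 and 0.047 m and y of stamp_center in the frame of box_mouth between -0.077 and 0.077 m and z of stamp_center in the frame of box_mouth between -0.066 and -0.003 m and x of staples_center in the frame of box_mouth between -0.047 and 0.047 m and y of staples_center in the frame of box_mouth between -0.077 and 0.077 m and z of staples_center in the frame of box_mouth between -0.066 and -0.003 m and x of clip_center in the frame of box_mouth between -0.047 and 0.047 m and y of clip_center in the frame of box_mouth between -0.077 and 0.077 m and z of clip_center in the frame of box_mouth between -0.066 and -0.003 m and x of sharpener_center in the frame of box_mouth between -0.047 and 0.047 m and y of sharpener_center in the frame of box_mouth between -0.077 and 0.077 m and z of sharpener_center in the frame of box_mouth between -0.066 and -0.003 m); the robot touches nothing.
It fails at once if the calculator is pushed more than 30 mm from where it stood (distance of calculator from where it was at the start of the episode above 0.03 m).
It fails at once if the mug is pushed more than 30 mm from where it stood (distance of mug from where it was at the start of the episode above 0.03 m).
Of eraser, stapler, stamp, staples, clip, sharpener only 4 to 6 are there at a start; the rules pass over those that are not, and their reading is None.
At some moment in a run one of eraser, stapler, stamp, staples, clip, sharpener may be knocked a few centimetres aside while the robot is not near it.
It also fails if it takes over 210 s, if anything falls off the work surface, if the arm or the gripper's body presses on something with over 40 N, if the wrist force passes 120 N, or if a joint passes its speed limit or range.

## Robot

A 6-joint arm with a two-finger parallel gripper is mounted at the origin on the work surface. World frame = base frame: x ahead of the robot, y to its left, z up, the work surface at z = 0. Lengths are in m, angles in rad, forces in N, time in s.
With the tool pointing down it reaches from about 0.35 to 0.975 m from the base axis. Payload 4.9 kg.
Tool frame: the origin (TCP) lies midway between the tips of the shut fingers; the grasp point (between the pads) lies 19 mm behind it; z points along the fingers, y is the line along which they close (so a half turn about z gives the same grasp; the last joint's range is limited). The gripper opens to 85 mm and grips with 20 to 120 N. Pads are 22 mm wide; open, the fingers measure 114 mm over their backs; the gripper's body (76 mm by 85 mm) begins 54 mm behind the grasp point. The pads swing forward as they close: fully open they stand 13 mm farther back than shut.
Start: joints at [-1.418, 0.053, 1.613, -0, 1.476, -0.119], TCP at [0.168, -0.602, 0.231] pointing down, gripper open.
Joint ranges: [-3.01, 3.01], [-1.01, 2.22], [0.06, 2.58], [-1.02, 4.17], [0.09, 2.62], [-3.14, 3.14]. Speed limits (rad/s): [2.57, 2.57, 3.14, 3.14, 3.14, 3.14].

## Interface

Orientations are given as a rotation vector (axis times angle).
In Python, from station import ctrl, optics, job gives the robot as it stands.
- The arm moves only by the shell command python3 -m jog 'ROWS' [OPENING] [FORCE]. ROWS is JSON, a list of rows, each a list of 2 entries, a list of its own where there are three numbers: the shift along the tool's x, y, z in m, then the turn, a rotation vector about the tool's x, y, z in rad. A call has 1 to 5 rows; each row is the pose to reach, as a shift and turn from the pose commanded when the call began, along the tool's axes at that moment; what a row does not reach only later rows make up. A row lasts 1/10 s, in which the tool goes at most 50 mm and 8.59 degrees, less where a joint would pass 70% of its speed; a pose out of reach is approached as far as the arm can. A call with a gripper value outside its range is refused whole. OPENING is the opening, from 0 (shut) to 1 (fully open), set as the call begins (- or left out, the last holds). The fingers move at their own pace and stop on an object; FORCE is the grip in N (left out, the last holds). Time passes only in rows, so rows that repeat a pose let the fingers close. It gives the time, the measured TCP pose, the force, the opening and the grip force at its end, in the units of the state.
- ctrl.get_obs(): the state, without advancing time (a new reading comes with each control period).
- optics.get_image(name): name is "scene" or "top" or "wrist"; returns a dict with "image" (480x640x3 uint8, blue, green, red), "fx", "fy", "cx", "cy" (pixels), "rvec" (rotation vector, rad) and "tvec" (3), from world to camera coordinates, as OpenCV has them; the wrist camera has in their place "mount" (4x4, takes a point from camera to tool coordinates, whose origin is the TCP and whose axes are the flange's). Camera axes: x right, y down, z forward; pixel columns grow to the right and rows downward; lengths in m; the calibration is good to about 2 mm. The wrist camera is an equidistant fisheye: a pixel r from the principal point sees the ray r / f radians off the axis. A picture is of the moment at which its call begins: read the wrist's pose just before it. There is no depth.
- job.finish_job(): hands the job in; it is judged then, once.
The state is a dict: "t": time; "q": joint angles; "dq": joint speeds; "effort": joint torques, N m; "tool_pos": TCP position; "tool_rot": TCP orientation; "contact_force": force on the tool from outside, world axes, zero at the start; "wrist_torque": the same for the moment, N m; "opening": finger opening in m; "grip_force": force on a finger pad.
Only numpy, scipy, OpenCV 4.12 (cv2) and the standard library are available. Lean on these libraries where they do the work, as an engineer would, in place of code of your own. Each camera call takes 0.05 s, during which the arm holds its last target. There are 200 camera calls.

## Working session

There is one attempt and no reset: what is moved stays moved. The work goes in short steps, Python scripts to look and compute and a shell command to move; the robot and the scene stay as the last step left them, time stands still between calls to the robot, and variables do not carry over. Pictures are saved under pics/ and viewed, at most 14 in all, crops included, and the job is handed in when it is done.

```bash
ls; mkdir -p pics; cat > h.py <<'E'
import numpy as np,cv2
from scipy.spatial.transform import Rotation as R
from station import ctrl,optics,job
def cam(n,f=None):
    d=optics.get_image(n)
    if f: cv2.imwrite('pics/'+f,d['image'])
    return d
def save(n,f):
    o=ctrl.get_obs(); d=cam(n,f)
    np.save('pics/'+f+'.npy',dict(d=d,o=o),allow_pickle=True)
def load(f):
    x=np.load('pics/'+f+'.npy',allow_pickle=True).item(); return x['d'],x['o']
def px(f,uv,z):
    d,o=load(f); out=[]
    for u,v in uv:
        a=np.array([(u-d['cx'])/d['fx'],(v-d['cy'])/d['fy']])
        if 'mount' in d:
            r=np.hypot(*a); ray=np.r_[a/r*np.sin(r),np.cos(r)] if r>0 else np.r_[0,0,1]
            T=np.array(d['mount']); W=R.from_rotvec(o['tool_rot']).as_matrix()
            ray=W@T[:3,:3]@ray; c=np.array(o['tool_pos'])+W@T[:3,3]
        else:
            M=R.from_rotvec(np.ravel(d['rvec'])).as_matrix(); ray=M.T@np.r_[a,1]; c=-M.T@np.ravel(d['tvec'])
        out.append(c+ray*(z-c[2])/ray[2])
    return np.array(out)
E
python3 - <<'E'
from h import *
save('top','t0.png');save('scene','s0.png')
d,_=load('t0.png');print({k:v for k,v in d.items() if k!='image'})
o=ctrl.get_obs();print(o)
print(R.from_rotvec(o['tool_rot']).as_matrix().round(3))
E
```

```text
pics
{'fx': 580.7131415766718, 'fy': 580.7131415766718, 'cx': 319.50182637345074, 'cy': 234.7099769358051, 'rvec': array([ 2.19369914, -2.16237037,  0.06794365]), 'tvec': array([0.00596168, 0.62958799, 1.14079287])}
{'t': 0.1, 'q': array([-1.41803919e+00,  5.32625279e-02,  1.61419551e+00,  3.14008713e-06,
        1.47599040e+00, -1.18985474e-01]), 'dq': array([ 0.00054627, -0.00222224, -0.00164188,  0.00151571,  0.00125689,
       -0.00065671]), 'effort': array([ 3.36060621e-04, -3.94902205e+01, -3.71362388e+01, -5.44797990e-05,
        3.94264251e-03, -1.49611719e-05]), 'tool_pos': array([ 0.16767812, -0.60148813,  0.23018032]), 'tool_rot': array([-3.11080034e+00, -4.25288340e-01,  4.42854710e-05]), 'contact_force': array([ 0.78036408, -0.07537402,  0.69852942]), 'wrist_torque': array([-0.02739678, -0.04188098,  0.04487519]), 'grip_force': 0.0, 'opening': 0.0854323420288209}
[[ 0.963  0.268 -0.   ]
 [ 0.268 -0.963  0.002]
 [ 0.    -0.002 -1.   ]]
```

View pics/t0.png

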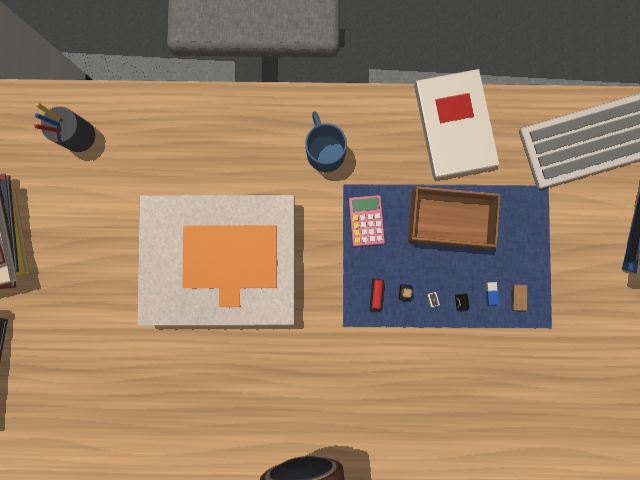

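View pics/s0.png

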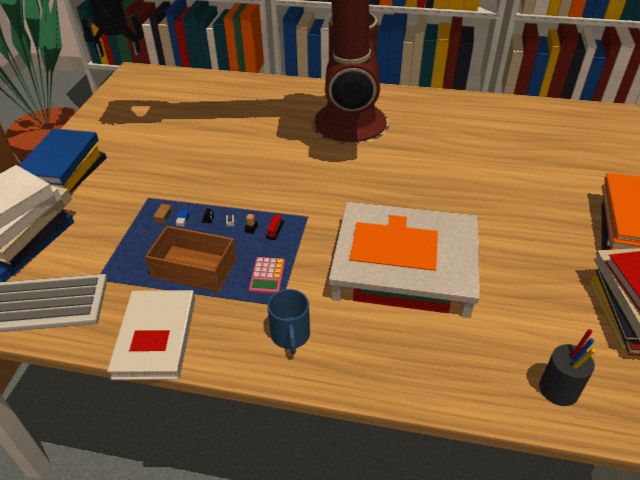

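The top view shows all six pieces in a row, left to right: stapler (377,295), stamp (406,293), sharpener (434,299), clip (462,302), eraser (492,293) and staples (520,297). The box is at (455,218), and the lid on the riser has its tab at (229,298). I'll enlarge the mat for accurate readings.

```bash
python3 - <<'E'
from h import *
d,_=load('t0.png');im=d['image']
a=cv2.resize(im[270:325,350:550],(800,220),interpolation=cv2.INTER_CUBIC)
b=cv2.resize(im[180:255,405:505],(400,300),interpolation=cv2.INTER_CUBIC)
c=cv2.resize(im[190:330,135:300],(400,340),interpolation=cv2.INTER_CUBIC)
cv2.imwrite('pics/c0.png',np.vstack([a,np.hstack([np.vstack([b,np.zeros((40,400,3),np.uint8)]),c])]))
o=lambda n,p,z:print(n,px('t0.png',p,z).round(3).tolist())
o('riser',[(138,325),(295,325),(295,195),(139,195)],.07)
o('lid',[(183,226),(277,226),(277,288),(183,289),(219,307),(240,306)],.073)
o('box rim',[(415,186),(499,193),(496,250),(409,243)],.068)
o('calc',[(350,197),(380,196),(384,244),(355,246)],.014)
o('mat',[(343,185),(549,185),(552,327),(343,327)],.002)
E
```

```text
riser [[0.448, 0.358, 0.07], [0.453, 0.059, 0.07], [0.702, 0.063, 0.07], [0.698, 0.366, 0.07]]
lid [[0.639, 0.278, 0.073], [0.641, 0.096, 0.073], [0.523, 0.094, 0.073], [0.518, 0.274, 0.073], [0.485, 0.204, 0.073], [0.488, 0.164, 0.073]]
box rim [[0.723, -0.169, 0.068], [0.712, -0.331, 0.068], [0.601, -0.324, 0.068], [0.613, -0.158, 0.068]]
calc [[0.708, -0.046, 0.014], [0.711, -0.106, 0.014], [0.613, -0.115, 0.014], [0.608, -0.057, 0.014]]
mat [[0.734, -0.031, 0.002], [0.74, -0.453, 0.002], [0.452, -0.455, 0.002], [0.445, -0.035, 0.002]]
```

View pics/c0.png

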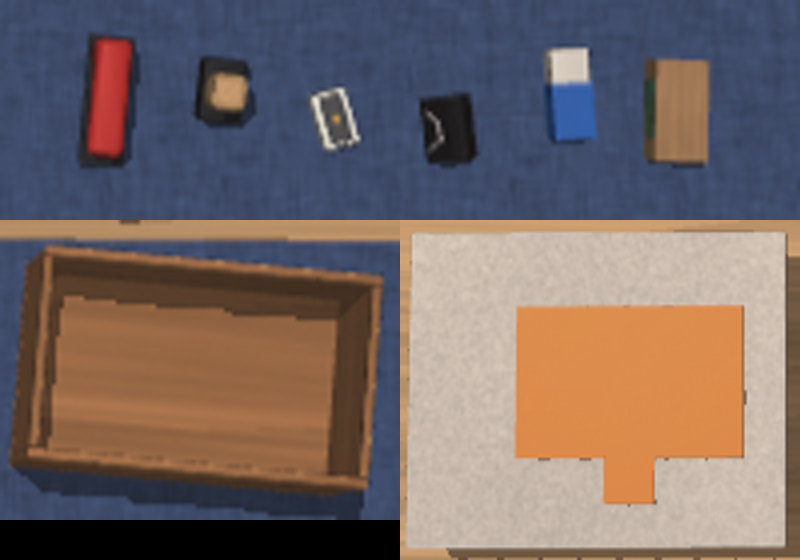

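The crop gives sharp outlines. All six pieces have their length roughly along world x, at about a 57 mm pitch. The box is yawed a few degrees and the lid's tab is nearly square to the riser edge. Next I'll compute the poses.

```bash
cat >> h.py <<'E'
def rel(x,y,z,yaw=None):
    "shift and turn (tool z) from the present pose to TCP x,y,z with tool x axis at yaw"
    o=ctrl.get_obs(); W=R.from_rotvec(o['tool_rot']).as_matrix()
    s=W.T@(np.array([x,y,z])-o['tool_pos'])
    y0=np.arctan2(W[1,0],W[0,0])
    print('pos',o['tool_pos'].round(4),'yaw %.3f'%y0,'shift',s.round(4),'turn z',None if yaw is None else round(y0-yaw,3))
E
python3 - <<'E'
from h import *
def c(p):return [(350+u/4-.375,270+v/4-.375) for u,v in p]
for n,ce,a,b,z in [('stapler',(110,98),(105,157),(112,38),.032),('stamp',(230,90),(222,124),(226,59),.046),('sharp',(334,119),(342,146),(326,91.5),.016),('clip',(449,128),(451,161),(445,95),.022),('eraser',(571,94),(574,140),(567,47),.016),('staples',(682,111),(681,162),(683,60),.02)]:
    P=px('t0.png',c([ce,a,b]),z);v=P[2]-P[1];print(n,P[0].round(4),'L %.3f yaw %.3f'%(np.hypot(*v[:2]),np.arctan2(v[1],v[0])))
b=px('t0.png',[(405+u/4-.4,180+(v-220)/4-.4) for u,v in [(45,247),(383,275),(366,486),(27,457)]],.068)
print(b.round(4),b.mean(0).round(4))
l=px('t0.png',[(135+(u-400)/2.424-.3,190+(v-220)/2.4286-.3) for u,v in [(516,307),(743,306),(743,457),(516,457),(604,503),(655,502)]],.073)
print(l.round(4),l[:4].mean(0).round(4))
rel(.55,-.25,.2,0)
E
```

```text
stapler [ 0.5129 -0.1005  0.032 ] L 0.059 yaw -0.051
stamp [ 0.518  -0.1576  0.046 ] L 0.032 yaw -0.058
sharp [ 0.5037 -0.2137  0.016 ] L 0.028 yaw 0.288
clip [ 0.5003 -0.2695  0.022 ] L 0.033 yaw 0.088
eraser [ 0.5179 -0.3316  0.016 ] L 0.046 yaw 0.068
staples [ 0.5104 -0.3854  0.02  ] L 0.050 yaw -0.030
[[ 0.7226 -0.1707  0.068 ]
 [ 0.7111 -0.3336  0.068 ]
 [ 0.609  -0.3246  0.068 ]
 [ 0.6206 -0.1623  0.068 ]] [ 0.6658 -0.2478  0.068 ]
[[0.6398 0.2785 0.073 ]
 [0.6431 0.0979 0.073 ]
 [0.524  0.0955 0.073 ]
 [0.5214 0.2746 0.073 ]
 [0.4865 0.2041 0.073 ]
 [0.4879 0.164  0.073 ]] [0.5821 0.1866 0.073 ]
pos [ 0.1677 -0.6015  0.2302] yaw 0.272 shift [ 0.4626 -0.2359  0.0307] turn z 0.272
```

```bash

python3 -m jog '[[[0.035,-0.023,0],[0,0,0]],[[0.075,-0.05,0],[0,0,0]],[[0.115,-0.076,0],[0,0,0]],[[0.155,-0.103,0],[0,0,0]],[[0.195,-0.129,0],[0,0,0]]]' 0.5 40
python3 -m jog '[[[0.04,-0.027,0.02],[0,0,0]],[[0.08,-0.053,0.04],[0,0,0]],[[0.12,-0.08,0.06],[0,0,0]],[[0.16,-0.107,0.08],[0,0,0]],[[0.195,-0.13,0.1],[0,0,0]]]'
python3 - <<'E'
from h import *
rel(.5037,-.2137,.06,.288)
save('top','t1.png')
E
```

```text
t: 0.6
tool_pos: [0.3217, -0.4236, 0.2307]
tool_rot: [-3.112, -0.425, 0.0]
contact_force: [1.4, -0.2, -0.8]
opening: 0.0429
grip_force: 0.0
t: 1.1
tool_pos: [0.4719, -0.2494, 0.1326]
tool_rot: [3.112, 0.426, 0.001]
contact_force: [1.0, -0.7, 0.5]
opening: 0.0423
grip_force: 0.0
pos [ 0.4719 -0.2494  0.1326] yaw 0.272 shift [ 0.0402 -0.0259  0.0726] turn z -0.016
```

```bash

python3 -m jog '[[[0.02,-0.013,0.03],[0,0,-0.016]],[[0.038,-0.025,0.06],[0,0,-0.016]],[[0.038,-0.025,0.09],[0,0,-0.016]],[[0.038,-0.025,0.115],[0,0,-0.016]],[[0.038,-0.025,0.126],[0,0,-0.016]]]'
python3 -m jog '[[[0,0,0],[0,0,0]],[[0,0,0],[0,0,0]],[[0,0,0],[0,0,0]],[[0,0,0],[0,0,0]]]' 0 40
python3 -m jog '[[[0,0,-0.02],[0,0,0]],[[0,0,-0.06],[0,0,0]],[[0,0,-0.1],[0,0,0]]]'
python3 - <<'E'
from h import *
o=ctrl.get_obs();print(o['opening'])
c=np.array([.666,-.248]);b=-.075
B=R.from_euler('z',b).as_matrix()[:2,:2]
for n,p in dict(sharp=(.03,-.042),staples=(-.018,-.042),eraser=(-.02,-.008),clip=(.025,-.008),stapler=(0,.024),stamp=(0,.057)).items(): print(n,(c+B@p).round(3))
x,y=c+B@(.03,-.042);rel(x,y,.025,b)
E
```

```text
t: 1.65
tool_pos: [0.4988, -0.2153, 0.004]
tool_rot: [-3.105, -0.451, 0.007]
contact_force: [0.8, 0.4, -0.4]
opening: 0.0426
grip_force: 0.0
t: 2.05
tool_pos: [0.5019, -0.2176, 0.009]
tool_rot: [3.107, 0.45, 0.003]
contact_force: [-0.9, 0.3, 0.2]
opening: 0.0167
grip_force: 43.3
t: 2.35
tool_pos: [0.5004, -0.2167, 0.1086]
tool_rot: [-3.109, -0.45, 0.001]
contact_force: [0.7, -0.1, 0.5]
opening: 0.0167
grip_force: 43.3
0.016691102747764756
sharp [ 0.693 -0.292]
staples [ 0.645 -0.289]
eraser [ 0.645 -0.254]
clip [ 0.69  -0.258]
stapler [ 0.668 -0.224]
stamp [ 0.67  -0.191]
pos [ 0.5004 -0.2167  0.1086] yaw 0.288 shift [0.1631 0.127  0.0834] turn z 0.363
```

```bash

python3 -m jog '[[[0.03,0.025,0],[0,0,0.1]],[[0.068,0.053,0],[0,0,0.22]],[[0.105,0.082,0],[0,0,0.33]],[[0.142,0.11,0],[0,0,0.363]],[[0.163,0.127,0],[0,0,0.363]]]'
python3 -m jog '[[[0,0,0.03],[0,0,0]],[[0,0,0.06],[0,0,0]],[[0,0,0.083],[0,0,0]],[[0,0,0.083],[0,0,0]]]'
python3 -m jog '[[[0,0,0],[0,0,0]],[[0,0,0],[0,0,0]],[[0,0,-0.04],[0,0,0]],[[0,0,-0.08],[0,0,0]]]' 0.4
python3 - <<'E'
from h import *
rel(.5104,-.3854,.1,-.03)
save('top','t2.png')
d,_=load('t2.png');im=d['image']
cv2.imwrite('pics/c2.png',cv2.resize(im[180:330,340:555],(800,558),interpolation=cv2.INTER_CUBIC))
E
```

```text
t: 2.85
tool_pos: [0.6962, -0.2936, 0.1085]
tool_rot: [3.138, -0.119, 0.004]
contact_force: [-0.8, -0.3, -0.3]
opening: 0.0163
grip_force: 43.4
t: 3.25
tool_pos: [0.692, -0.2926, 0.0237]
tool_rot: [-3.139, 0.118, 0.006]
contact_force: [-1.3, -0.0, -1.7]
opening: 0.0164
grip_force: 77.1
t: 3.65
tool_pos: [0.6922, -0.2919, 0.1035]
tool_rot: [-3.138, 0.118, 0.005]
contact_force: [0.8, -0.1, 0.4]
opening: 0.0338
grip_force: 0.0
pos [ 0.6922 -0.2919  0.1035] yaw -0.075 shift [-0.1743  0.1069  0.0039] turn z -0.045
```

View pics/c2.png

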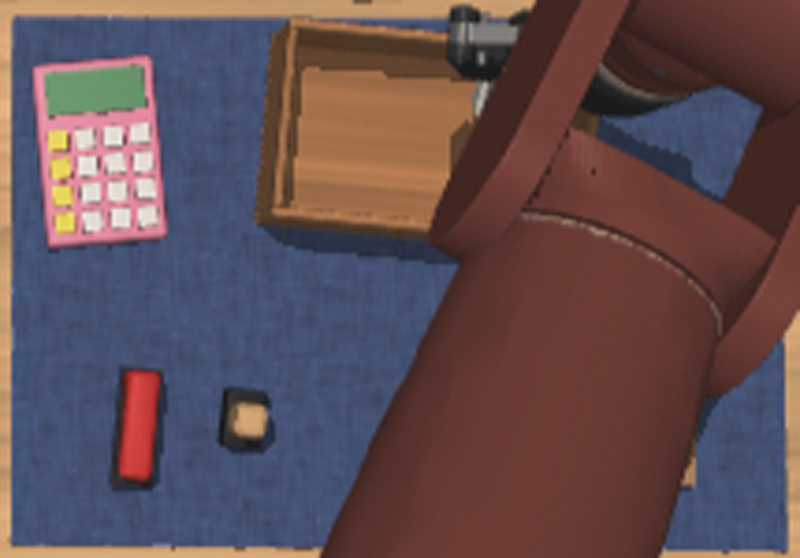

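The arm hides part of the mat. The stapler at crop (138,425) and the stamp at (247,420) haven't moved. On to the staples, and I'll add a check for changes in the scene view.

```bash
cat >> h.py <<'E'
items=dict(stapler=(.5129,-.1005,.017),stamp=(.518,-.1576,.02),clip=(.5003,-.2695,.01),eraser=(.5179,-.3316,.008),staples=(.5104,-.3854,.01))
def chk(names,f):
    save('scene',f); d,_=load(f); d0,_=load('s0.png')
    for n in names.split():
        p=cv2.projectPoints(np.array([items[n]]),np.ravel(d['rvec']),np.ravel(d['tvec']),np.array([[d['fx'],0,d['cx']],[0,d['fy'],d['cy']],[0,0,1.]]),None)[0].ravel().round().astype(int)
        s=np.s_[p[1]-9:p[1]+10,p[0]-9:p[0]+10]
        print(n,p,'diff %.1f'%np.abs(d['image'][s].astype(float)-d0['image'][s]).mean())
E
python3 -m jog '[[[-0.035,0.021,0],[0,0,-0.045]],[[-0.075,0.045,0],[0,0,-0.045]],[[-0.115,0.07,0],[0,0,-0.045]],[[-0.152,0.093,0],[0,0,-0.045]],[[-0.174,0.107,0.02],[0,0,-0.045]]]' 0.5
python3 - <<'E'
from h import *
rel(.5104,-.3854,.006,-.03)
chk('stapler stamp clip eraser staples','s3.png')
E
```

```text
t: 4.2
tool_pos: [0.5114, -0.3895, 0.0885]
tool_rot: [3.135, -0.05, 0.009]
contact_force: [0.5, 0.1, 1.2]
opening: 0.043
grip_force: 0.0
pos [ 0.5114 -0.3895  0.0885] yaw -0.032 shift [-0.0016 -0.0046  0.0825] turn z -0.002
stapler [275 227] diff 4.4
stamp [251 224] diff 4.5
clip [209 217] diff 4.1
eraser [183 219] diff 6.6
staples [163 214] diff 12.8
```

```bash

python3 -m jog '[[[0,-0.003,0.03],[0,0,0]],[[0,-0.003,0.06],[0,0,0]],[[0,-0.003,0.08],[0,0,0]],[[0,-0.003,0.08],[0,0,0]]]'
python3 -m jog '[[[0,0,0],[0,0,0]],[[0,0,0],[0,0,0]],[[0,0,0],[0,0,0]],[[0,0,-0.03],[0,0,0]],[[0,0,-0.07],[0,0,0]]]' 0 40
python3 -m jog '[[[0,0,-0.02],[0,0,0]],[[0,0,-0.025],[0,0,0]]]'
python3 - <<'E'
from h import *
rel(.645,-.289,.026,-.075)
chk('stapler stamp clip eraser','s4.png')
E
```

```text
t: 4.65
tool_pos: [0.5111, -0.3824, 0.0026]
tool_rot: [-3.14, 0.048, 0.003]
contact_force: [0.4, -0.0, 0.5]
opening: 0.0422
grip_force: 0.0
t: 5.15
tool_pos: [0.5101, -0.3813, 0.0726]
tool_rot: [-3.137, 0.047, 0.007]
contact_force: [-0.7, -0.2, -0.6]
opening: 0.025
grip_force: 41.3
t: 5.35
tool_pos: [0.5137, -0.3847, 0.1041]
tool_rot: [3.136, -0.047, 0.009]
contact_force: [0.1, -0.4, 0.2]
opening: 0.025
grip_force: 41.4
pos [ 0.5137 -0.3847  0.1041] yaw -0.030 shift [ 0.1279 -0.1     0.0783] turn z 0.045
stapler [275 227] diff 4.2
stamp [251 224] diff 4.2
clip [209 217] diff 4.0
eraser [183 219] diff 6.2
```

```bash

python3 -m jog '[[[0.038,-0.03,0],[0,0,0.045]],[[0.076,-0.06,0],[0,0,0.045]],[[0.112,-0.088,0],[0,0,0.045]],[[0.128,-0.1,0.02],[0,0,0.045]],[[0.128,-0.1,0.06],[0,0,0.045]]]'
python3 -m jog '[[[0,0,0.018],[0,0,0]],[[0,0,0.018],[0,0,0]]]'
python3 -m jog '[[[0,0,0],[0,0,0]],[[0,0,0],[0,0,0]],[[0,0,-0.03],[0,0,0]],[[0,0,-0.075],[0,0,0]]]' 0.4
python3 -m jog '[[[-0.04,0.018,0],[0,0,-0.05]],[[-0.08,0.035,0],[0,0,-0.1]],[[-0.115,0.049,0],[0,0,-0.143]],[[-0.124,0.052,0.015],[0,0,-0.143]]]' 0.5
python3 - <<'E'
from h import *
rel(.5179,-.3316,.006,.068)
chk('stapler stamp clip eraser','s5.png')
E
```

```text
t: 5.9
tool_pos: [0.6472, -0.2856, 0.0414]
tool_rot: [3.137, -0.112, 0.01]
contact_force: [0.8, -0.6, 0.3]
opening: 0.0249
grip_force: 41.4
t: 6.1
tool_pos: [0.6431, -0.2851, 0.0204]
tool_rot: [-3.136, 0.117, 0.002]
contact_force: [1.4, 9.1, 6.7]
opening: 0.0247
grip_force: 49.8
t: 6.5
tool_pos: [0.6386, -0.2851, 0.0906]
tool_rot: [-3.134, 0.119, 0.017]
contact_force: [0.7, -0.0, -0.5]
opening: 0.0337
grip_force: 0.0
t: 6.9
tool_pos: [0.5123, -0.3309, 0.0815]
tool_rot: [3.139, 0.102, -0.001]
contact_force: [-0.0, -0.4, 0.1]
opening: 0.0428
grip_force: 0.0
pos [ 0.5123 -0.3309  0.0815] yaw 0.065 shift [0.0056 0.001  0.0755] turn z -0.003
stapler [275 227] diff 4.6
stamp [251 224] diff 4.4
clip [209 217] diff 3.9
eraser [183 219] diff 11.4
```

```bash

python3 -m jog '[[[0.004,0.001,0.03],[0,0,0]],[[0.004,0.001,0.06],[0,0,0]],[[0.004,0.001,0.075],[0,0,0]],[[0.004,0.001,0.075],[0,0,0]]]'
python3 -m jog '[[[0,0,0],[0,0,0]],[[0,0,0],[0,0,0]],[[0,0,0],[0,0,0]],[[0,0,-0.03],[0,0,0]],[[0,0,-0.07],[0,0,0]]]' 0 40
python3 -m jog '[[[0,0,-0.02],[0,0,0]],[[0,0,-0.025],[0,0,0]]]'
python3 - <<'E'
from h import *
rel(.645,-.254,.042,-.075)
chk('stapler stamp clip','s6.png')
E
```

```text
t: 7.35
tool_pos: [0.518, -0.3285, 0.003]
tool_rot: [-3.136, -0.107, 0.007]
contact_force: [-0.1, 0.2, 0.8]
opening: 0.0429
grip_force: 0.0
t: 7.85
tool_pos: [0.5177, -0.3288, 0.075]
tool_rot: [-3.136, -0.106, 0.006]
contact_force: [0.3, -0.4, -0.4]
opening: 0.0183
grip_force: 41.3
t: 8.05
tool_pos: [0.5214, -0.3319, 0.1062]
tool_rot: [3.135, 0.106, 0.009]
contact_force: [-0.0, -0.2, 0.1]
opening: 0.0185
grip_force: 41.3
pos [ 0.5214 -0.3319  0.1062] yaw 0.068 shift [ 0.1282 -0.0697  0.0646] turn z 0.143
stapler [275 227] diff 4.2
stamp [251 224] diff 4.1
clip [209 217] diff 3.9
```

```bash

python3 -m jog '[[[0.038,-0.02,0],[0,0,0.05]],[[0.076,-0.04,0],[0,0,0.1]],[[0.112,-0.06,0],[0,0,0.143]],[[0.128,-0.07,0.02],[0,0,0.143]],[[0.128,-0.07,0.06],[0,0,0.143]]]'
python3 -m jog '[[[0,0,0.004],[0,0,0]],[[0,0,0.004],[0,0,0]]]'
python3 -m jog '[[[0,0,0],[0,0,0]],[[0,0,0],[0,0,0]],[[0,0,-0.03],[0,0,0]],[[0,0,-0.055],[0,0,0]]]' 0.4
python3 -m jog '[[[-0.045,0.01,0],[0,0,-0.06]],[[-0.09,0.018,0],[0,0,-0.11]],[[-0.13,0.025,0],[0,0,-0.163]],[[-0.142,0.026,0.015],[0,0,-0.163]]]' 0.5
python3 - <<'E'
from h import *
rel(.5003,-.2695,.007,.088)
chk('stapler stamp clip','s7.png')
E
```

```text
t: 8.6
tool_pos: [0.6466, -0.2507, 0.0434]
tool_rot: [3.137, -0.113, 0.011]
contact_force: [0.2, -0.7, -0.3]
opening: 0.0187
grip_force: 41.3
t: 8.8
tool_pos: [0.6402, -0.2506, 0.0342]
tool_rot: [-3.137, 0.118, 0.009]
contact_force: [0.9, 0.6, 0.2]
opening: 0.0185
grip_force: 41.3
t: 9.2
tool_pos: [0.6419, -0.2521, 0.094]
tool_rot: [3.139, -0.119, 0.0]
contact_force: [0.0, -0.3, 1.8]
opening: 0.0344
grip_force: 0.0
t: 9.6
tool_pos: [0.4972, -0.2686, 0.0805]
tool_rot: [3.135, 0.135, 0.005]
contact_force: [0.3, -0.2, 0.1]
opening: 0.0429
grip_force: 0.0
pos [ 0.4972 -0.2686  0.0805] yaw 0.086 shift [0.0028 0.0009 0.0735] turn z -0.002
stapler [275 227] diff 4.0
stamp [251 224] diff 4.1
clip [209 217] diff 10.0
```

```bash

python3 -m jog '[[[0.002,0.001,0.03],[0,0,0]],[[0.002,0.001,0.06],[0,0,0]],[[0.002,0.001,0.072],[0,0,0]],[[0.002,0.001,0.072],[0,0,0]]]'
python3 -m jog '[[[0,0,0],[0,0,0]],[[0,0,0],[0,0,0]],[[0,0,0],[0,0,0]],[[0,0,-0.03],[0,0,0]],[[0,0,-0.07],[0,0,0]]]' 0 40
python3 -m jog '[[[0,0,-0.02],[0,0,0]],[[0,0,-0.025],[0,0,0]]]'
python3 - <<'E'
from h import *
rel(.69,-.258,.044,-.075)
chk('stapler stamp','s8.png')
E
```

```text
t: 10.05
tool_pos: [0.4998, -0.267, 0.004]
tool_rot: [-3.136, -0.138, 0.004]
contact_force: [-0.2, 0.2, -0.9]
opening: 0.0429
grip_force: 0.0
t: 10.55
tool_pos: [0.4992, -0.2666, 0.0743]
tool_rot: [-3.136, -0.138, 0.006]
contact_force: [0.0, 0.2, -0.4]
opening: 0.023
grip_force: 42.2
t: 10.75
tool_pos: [0.503, -0.2692, 0.1049]
tool_rot: [3.134, 0.138, 0.01]
contact_force: [0.1, -0.1, -0.2]
opening: 0.023
grip_force: 42.2
pos [ 0.503  -0.2692  0.1049] yaw 0.088 shift [0.1869 0.0049 0.062 ] turn z 0.163
stapler [275 227] diff 3.8
stamp [251 224] diff 3.8
```

```bash

python3 -m jog '[[[0.04,0.001,0],[0,0,0.05]],[[0.085,0.002,0],[0,0,0.1]],[[0.13,0.003,0],[0,0,0.15]],[[0.172,0.005,0],[0,0,0.163]],[[0.186,0.005,0.02],[0,0,0.163]]]'
python3 -m jog '[[[0,0,0.03],[0,0,0]],[[0,0,0.042],[0,0,0]],[[0,0,0.042],[0,0,0]]]'
python3 -m jog '[[[0,0,0],[0,0,0]],[[0,0,0],[0,0,0]],[[0,0,-0.03],[0,0,0]],[[0,0,-0.06],[0,0,0]]]' 0.4
python3 -m jog '[[[-0.037,-0.028,0],[0,0,0]],[[-0.076,-0.058,0],[0,0,0]],[[-0.115,-0.087,0],[0,0,-0.024]],[[-0.153,-0.116,0],[0,0,-0.024]],[[-0.183,-0.14,0],[0,0,-0.024]]]' 0.5
python3 - <<'E'
from h import *
rel(.5129,-.1005,.013,-.051)
chk('stapler stamp','s9.png')
E
```

```text
t: 11.3
tool_pos: [0.6911, -0.2565, 0.0818]
tool_rot: [3.138, -0.116, 0.009]
contact_force: [-0.8, -0.4, -0.1]
opening: 0.0232
grip_force: 42.2
t: 11.6
tool_pos: [0.6833, -0.2549, 0.0331]
tool_rot: [-3.136, 0.118, 0.013]
contact_force: [-0.4, 0.6, -0.4]
opening: 0.0227
grip_force: 42.2
t: 12.0
tool_pos: [0.6861, -0.2565, 0.0997]
tool_rot: [-3.139, 0.119, 0.0]
contact_force: [0.7, 0.3, 1.5]
opening: 0.0343
grip_force: 0.0
t: 12.5
tool_pos: [0.5133, -0.102, 0.1]
tool_rot: [3.14, -0.081, 0.004]
contact_force: [0.4, -0.6, 0.6]
opening: 0.0426
grip_force: 0.0
pos [ 0.5133 -0.102   0.1   ] yaw -0.051 shift [-0.0008 -0.0016  0.087 ] turn z -0.0
stapler [275 227] diff 9.9
stamp [251 224] diff 10.0
```

```bash

python3 -m jog '[[[-0.002,-0.001,0.03],[0,0,0]],[[-0.002,-0.001,0.06],[0,0,0]],[[-0.002,-0.001,0.086],[0,0,0]],[[-0.002,-0.001,0.086],[0,0,0]]]'
python3 -m jog '[[[0,0,0],[0,0,0]],[[0,0,0],[0,0,0]],[[0,0,0],[0,0,0]],[[0,0,-0.03],[0,0,0]],[[0,0,-0.07],[0,0,0]]]' 0 40
python3 -m jog '[[[0,0,-0.03],[0,0,0]],[[0,0,-0.035],[0,0,0]]]'
python3 - <<'E'
from h import *
rel(.668,-.224,.036,-.075)
chk('stapler stamp','s10.png')
E
```

```text
t: 12.95
tool_pos: [0.5104, -0.1014, 0.0102]
tool_rot: [-3.139, 0.081, 0.007]
contact_force: [-0.4, 0.1, -0.6]
opening: 0.0429
grip_force: 0.0
t: 13.45
tool_pos: [0.511, -0.1015, 0.0817]
tool_rot: [-3.139, 0.081, 0.006]
contact_force: [0.5, -0.9, -1.0]
opening: 0.019
grip_force: 41.2
t: 13.65
tool_pos: [0.5161, -0.1032, 0.1235]
tool_rot: [3.137, -0.08, 0.016]
contact_force: [0.8, -0.0, -0.1]
opening: 0.0193
grip_force: 41.3
pos [ 0.5161 -0.1032  0.1235] yaw -0.051 shift [0.157  0.1126 0.0895] turn z 0.024
stapler [275 227] diff 42.1
stamp [251 224] diff 11.1
```

```bash

python3 -m jog '[[[0.036,0.026,0],[0,0,0.024]],[[0.074,0.053,0],[0,0,0.024]],[[0.112,0.081,0],[0,0,0.024]],[[0.147,0.106,0],[0,0,0.024]],[[0.155,0.112,0.02],[0,0,0.024]]]'
python3 -m jog '[[[0,0,0.03],[0,0,0]],[[0,0,0.06],[0,0,0]],[[0,0,0.067],[0,0,0]],[[0,0,0.067],[0,0,0]]]'
python3 -m jog '[[[0,0,0],[0,0,0]],[[0,0,0],[0,0,0]],[[0,0,-0.04],[0,0,0]],[[0,0,-0.08],[0,0,0]],[[0,0,-0.11],[0,0,0]]]' 0.4
python3 - <<'E'
from h import *
rel(.518,-.1576,.12,-.06-np.pi/2)
chk('stamp','s11.png');save('wrist','w11.png')
d,_=load('s11.png');a=cv2.resize(d['image'][190:310,95:315],(800,436),interpolation=cv2.INTER_CUBIC)
cv2.imwrite('pics/c11.png',a)
d,_=load('w11.png');print({k:v for k,v in d.items() if k!='image'})
E
```

```text
t: 14.2
tool_pos: [0.6657, -0.2254, 0.099]
tool_rot: [3.136, -0.121, 0.009]
contact_force: [0.6, -0.2, -0.4]
opening: 0.0192
grip_force: 41.3
t: 14.6
tool_pos: [0.6595, -0.2208, 0.0271]
tool_rot: [-3.137, 0.118, 0.008]
contact_force: [0.1, -0.0, -0.9]
opening: 0.0191
grip_force: 41.3
t: 15.1
tool_pos: [0.6633, -0.2224, 0.1458]
tool_rot: [3.137, -0.118, 0.009]
contact_force: [0.1, 0.4, 0.1]
opening: 0.0344
grip_force: 0.0
pos [ 0.6633 -0.2224  0.1458] yaw -0.075 shift [-0.1499 -0.0538  0.0248] turn z 1.556
stamp [251 224] diff 5.6
{'fx': 371.64829954431775, 'fy': 371.64829954431775, 'cx': 321.343901707268, 'cy': 234.43158686670097, 'mount': array([[-1.05308213e-03, -9.52357594e-01, -3.04981810e-01,
         7.76361838e-02],
       [ 9.99999408e-01, -9.19793588e-04, -5.80720210e-04,
        -1.08870777e-04],
       [ 2.72532988e-04, -3.04982241e-01,  9.52357999e-01,
        -1.42541529e-01],
       [ 0.00000000e+00,  0.00000000e+00,  0.00000000e+00,
         1.00000000e+00]])}
```

View pics/c11.png

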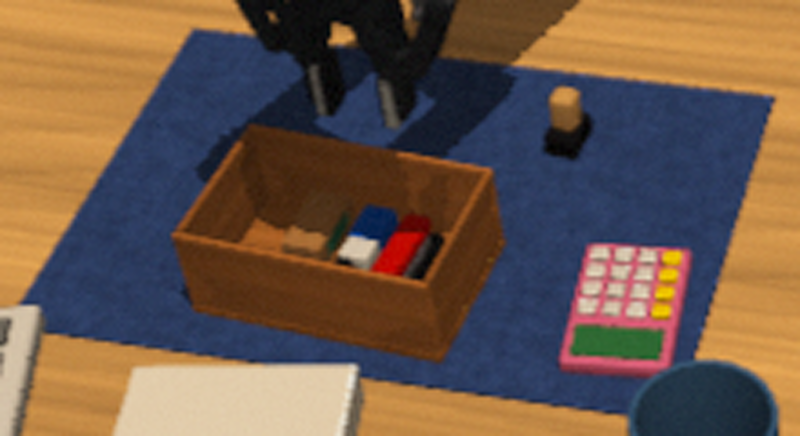

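View pics/w11.png

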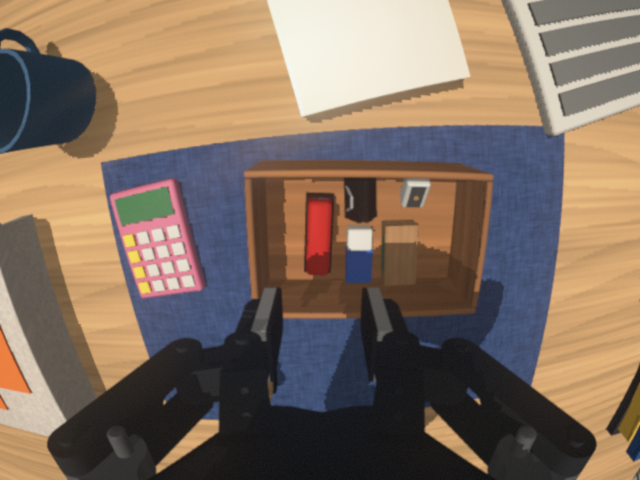

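The box holds the sharpener, clip, eraser, staples and stapler, all lying flat, with free space to the left of the stapler. The stamp hasn't moved. I'll grip it with the fingers closing along x.

```bash

python3 -m jog '[[[-0.03,-0.011,0],[0,0,-0.145]],[[-0.06,-0.022,0],[0,0,-0.29]],[[-0.09,-0.033,0],[0,0,-0.435]],[[-0.12,-0.044,0],[0,0,-0.58]],[[-0.15,-0.054,0],[0,0,-0.725]]]' 0.5
python3 -m jog '[[[0,0,0],[0,0,-0.145]],[[0,0,0],[0,0,-0.29]],[[0,0,0],[0,0,-0.435]],[[0,0,0],[0,0,-0.58]],[[0,0,0],[0,0,-0.725]]]'
python3 -m jog '[[[0,0,0],[0,0,-0.136]],[[0,0,0.02],[0,0,-0.136]],[[0,0,0.02],[0,0,-0.136]]]'
python3 - <<'E'
from h import *
rel(.518,-.1576,.024,-.06+np.pi/2)
chk('stamp','s12.png')
print('rim',px('w11.png',[(246,172),(492,175),(477,315),(257,318)],.068).round(4))
E
```

```text
t: 15.7
tool_pos: [0.5152, -0.1561, 0.1409]
tool_rot: [2.973, 1.012, 0.002]
contact_force: [0.1, 0.7, -0.4]
opening: 0.0427
grip_force: 0.0
t: 16.2
tool_pos: [0.5163, -0.1567, 0.1411]
tool_rot: [2.421, 2.0, 0.001]
contact_force: [0.4, -0.1, 0.3]
opening: 0.043
grip_force: 0.0
t: 16.5
tool_pos: [0.5147, -0.1559, 0.1185]
tool_rot: [-2.285, -2.151, 0.002]
contact_force: [-0.9, -0.1, -1.1]
opening: 0.0426
grip_force: 0.0
pos [ 0.5147 -0.1559  0.1185] yaw 1.511 shift [-0.0016  0.0037  0.0945] turn z -0.0
stamp [251 224] diff 6.2
rim [[ 0.7164 -0.1805  0.068 ]
 [ 0.7045 -0.3404  0.068 ]
 [ 0.6003 -0.3357  0.068 ]
 [ 0.6141 -0.1741  0.068 ]]
```

```bash

python3 -m jog '[[[-0.001,0.003,0.03],[0,0,0]],[[-0.001,0.003,0.06],[0,0,0]],[[-0.001,0.003,0.085],[0,0,0]],[[-0.001,0.003,0.092],[0,0,0]],[[-0.001,0.003,0.092],[0,0,0]]]'
python3 -m jog '[[[0,0,0],[0,0,0]],[[0,0,0],[0,0,0]],[[0,0,0],[0,0,0]],[[0,0,-0.03],[0,0,0]],[[0,0,-0.07],[0,0,0]]]' 0 40
python3 -m jog '[[[0,0,-0.03],[0,0,0]],[[0,0,-0.04],[0,0,0]],[[0,0,-0.04],[0,0,0]]]'
python3 - <<'E'
from h import *
rel(.665,-.2,.05,-.075+np.pi/2)
save('top','t13.png')
d,_=load('t13.png');a=cv2.resize(d['image'][180:255,405:505],(800,600),interpolation=cv2.INTER_CUBIC)
cv2.imwrite('pics/c13.png',a)
print(px('w11.png',[(305,235),(332,235)],.037).round(4),px('w11.png',[(262,245)],.068).round(4))
E
```

```text
t: 17.05
tool_pos: [0.5186, -0.1576, 0.028]
tool_rot: [-2.286, -2.153, 0.001]
contact_force: [-0.4, -0.4, -0.6]
opening: 0.0428
grip_force: 0.0
t: 17.55
tool_pos: [0.5173, -0.157, 0.0972]
tool_rot: [-2.284, -2.151, 0.003]
contact_force: [1.5, -0.8, -0.6]
opening: 0.0168
grip_force: 40.7
t: 17.85
tool_pos: [0.5203, -0.1584, 0.1405]
tool_rot: [2.284, 2.151, 0.003]
contact_force: [-0.2, 0.7, -1.1]
opening: 0.017
grip_force: 40.7
pos [ 0.5203 -0.1584  0.1405] yaw 1.511 shift [-0.0327  0.1465  0.0912] turn z 0.015
[[ 0.6633 -0.2118  0.037 ]
 [ 0.6618 -0.2314  0.037 ]] [[ 0.668  -0.1851  0.068 ]]
```

View pics/c13.png

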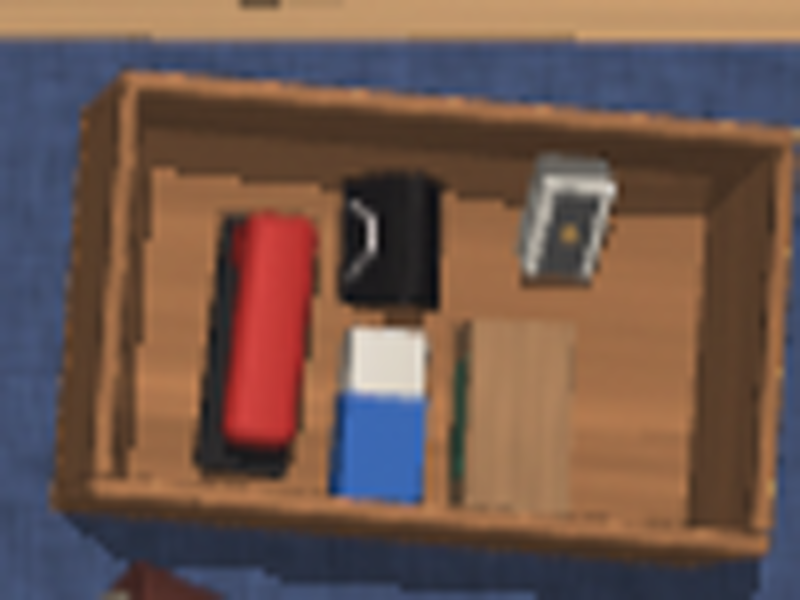

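The box has drifted about 8 mm towards -y: its rim corner is now at crop (122,72), i.e. (420,189) in the full image. The staples' brush against the wall probably caused it. I'll compare the free gaps before placing the stamp.

```bash

python3 - <<'E'
from h import *
g=lambda p:[(405+u/8-.4,180+v/8-.4) for u,v in p]
r=px('t13.png',g([(122,72),(799,130),(770,552),(92,488)]),.068);print('rim',r.round(4),r.mean(0).round(4))
print('staplerL',px('t13.png',g([(222,215),(200,470)]),.017).round(4))
print('stapR',px('t13.png',g([(575,325),(568,512)]),.025).round(4))
print('floorR',px('t13.png',g([(703,215),(690,520)]),.007).round(4))
print('sharpR',px('t13.png',g([(615,185),(595,280)]),.021).round(4))
E
```

```text
rim [[ 0.7183 -0.1784  0.068 ]
 [ 0.7063 -0.3415  0.068 ]
 [ 0.6043 -0.3337  0.068 ]
 [ 0.6174 -0.1714  0.068 ]] [ 0.6616 -0.2562  0.068 ]
staplerL [[ 0.6902 -0.2118  0.017 ]
 [ 0.6257 -0.2064  0.017 ]]
stapR [[ 0.6627 -0.2984  0.025 ]
 [ 0.6159 -0.2965  0.025 ]]
floorR [[ 0.6931 -0.3357  0.007 ]
 [ 0.6154 -0.3318  0.007 ]]
sharpR [[ 0.6986 -0.3097  0.021 ]
 [ 0.6746 -0.3045  0.021 ]]
```

```bash
python3 -c "
from h import *
rel(.648,-.315,.041,1.496)"
```

```text
pos [ 0.5191 -0.1578  0.1383] yaw 1.511 shift [-0.1492  0.138   0.0974] turn z 0.015
```

```bash

python3 -m jog '[[[-0.035,0.032,0],[0,0,0.015]],[[-0.07,0.065,0],[0,0,0.015]],[[-0.105,0.097,0],[0,0,0.015]],[[-0.14,0.13,0],[0,0,0.015]],[[-0.149,0.138,0],[0,0,0.015]]]'
python3 -m jog '[[[0,0,0.02],[0,0,0]],[[0,0,0.04],[0,0,0]],[[0,0,0.04],[0,0,0]]]'
python3 -c "
from h import *
rel(.648,-.315,.041,1.496)"
```

```text
t: 18.4
tool_pos: [0.6481, -0.3175, 0.1338]
tool_rot: [-2.303, -2.131, 0.002]
contact_force: [0.7, 0.5, -1.0]
opening: 0.017
grip_force: 40.7
t: 18.7
tool_pos: [0.6442, -0.3124, 0.0912]
tool_rot: [-2.295, -2.129, 0.005]
contact_force: [-0.5, 1.4, -1.2]
opening: 0.017
grip_force: 40.7
pos [ 0.6442 -0.3124  0.0912] yaw 1.496 shift [-0.0026  0.0045  0.0502] turn z -0.0
```

```bash

python3 -m jog '[[[-0.002,0.003,0.02],[0,0,0]],[[-0.002,0.003,0.04],[0,0,0]],[[-0.002,0.003,0.048],[0,0,0]],[[-0.002,0.003,0.048],[0,0,0]]]'
python3 -m jog '[[[0,0,0],[0,0,0]],[[0,0,0],[0,0,0]],[[0,0,-0.03],[0,0,0]],[[0,0,-0.07],[0,0,0]],[[0,0,-0.11],[0,0,0]]]' 0.3
python3 - <<'E'
from h import *
rel(.58,.185,.15,.02)
save('wrist','w14.png')
E
```

```text
t: 19.1
tool_pos: [0.6492, -0.316, 0.0474]
tool_rot: [-2.3, -2.134, 0.002]
contact_force: [-0.1, 0.5, -0.5]
opening: 0.017
grip_force: 40.7
t: 19.6
tool_pos: [0.6508, -0.3171, 0.1624]
tool_rot: [2.303, 2.136, 0.0]
contact_force: [0.7, 0.5, -0.1]
opening: 0.0254
grip_force: 0.0
pos [ 0.6508 -0.3171  0.1624] yaw 1.496 shift [ 0.4954 -0.1082  0.0122] turn z 1.476
```

View pics/w14.png

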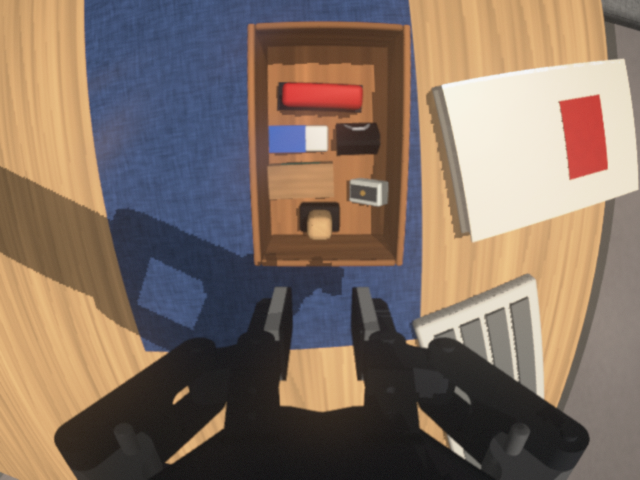

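All six pieces are now inside, and the stamp stands at (319,220) in the near end. On to the lid.

```bash

python3 -m jog '[[[0.04,-0.009,0],[0,0,0.12]],[[0.09,-0.019,0],[0,0,0.265]],[[0.14,-0.03,0],[0,0,0.41]],[[0.19,-0.041,0],[0,0,0.555]],[[0.24,-0.052,0],[0,0,0.7]]]' 0
python3 -c "
from h import *
rel(.58,.186,.15,.025)"
```

```text
t: 20.15
tool_pos: [0.6176, -0.0767, 0.1619]
tool_rot: [2.899, 1.207, 0.004]
contact_force: [1.1, 0.0, 0.3]
opening: 0.0003
grip_force: 0.0
pos [ 0.6176 -0.0767  0.1619] yaw 0.789 shift [ 0.16   -0.2118  0.0116] turn z 0.764
```

```bash

python3 -m jog '[[[0.025,-0.034,0],[0,0,0.14]],[[0.053,-0.073,0],[0,0,0.28]],[[0.082,-0.112,0],[0,0,0.42]],[[0.11,-0.15,0],[0,0,0.56]],[[0.138,-0.188,0],[0,0,0.7]]]'
python3 -m jog '[[[0.018,-0.03,0.02],[0,0,0.064]],[[0.018,-0.03,0.05],[0,0,0.064]],[[0.018,-0.03,0.06],[0,0,0.064]],[[0.018,-0.03,0.06],[0,0,0.064]]]'
python3 - <<'E'
from h import *
rel(.582,.186,.073,.025)
print(ctrl.get_obs()['contact_force'])
save('wrist','w15.png');save('top','t15.png')
E
```

```text
t: 20.65
tool_pos: [0.5799, 0.1537, 0.162]
tool_rot: [-3.138, -0.141, -0.005]
contact_force: [-0.5, 0.2, 0.2]
opening: -0.0001
grip_force: 0.0
t: 21.05
tool_pos: [0.5935, 0.1829, 0.0987]
tool_rot: [3.14, 0.05, -0.005]
contact_force: [-1.0, -0.4, -0.5]
opening: -0.0001
grip_force: 0.0
pos [0.5935 0.1829 0.0987] yaw 0.032 shift [-0.0113 -0.0034  0.0257] turn z 0.007
[-0.98652803 -0.4458494  -0.5040121 ]
```

View pics/w15.png

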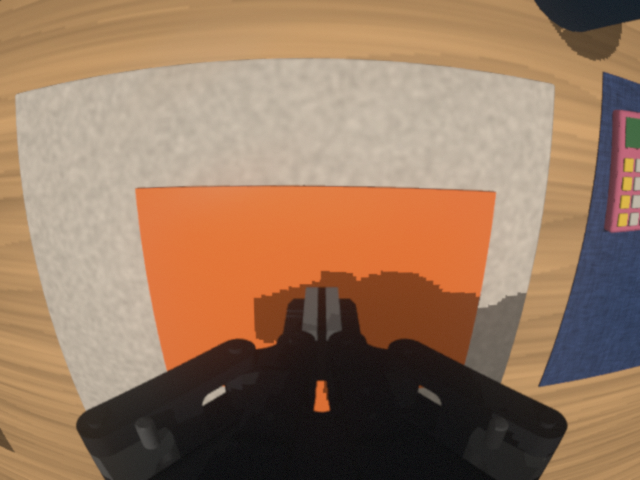

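```bash

python3 -m jog '[[[-0.012,-0.003,0.01],[0,0,0.007]],[[-0.023,-0.003,0.019],[0,0,0.007]],[[-0.023,-0.003,0.021],[0,0,0.007]],[[-0.023,-0.003,0.021],[0,0,0.007]],[[-0.023,-0.003,0.021],[0,0,0.007]]]'
python3 -m jog '[[[0,0,0.001],[0,0,0]],[[0,0,0.002],[0,0,0]],[[0,0,0.002],[0,0,0]]]'
python3 -m jog '[[[0,0,0.001],[0,0,0]],[[0,0,0.001],[0,0,0]],[[0,0,0.001],[0,0,0]]]'
```

```text
t: 21.65
tool_pos: [0.5732, 0.1854, 0.081]
tool_rot: [-3.141, -0.038, -0.004]
contact_force: [0.8, 0.0, 0.2]
opening: 0.0001
grip_force: 0.0
t: 21.95
tool_pos: [0.5719, 0.1856, 0.0774]
tool_rot: [-3.141, -0.039, -0.0]
contact_force: [0.3, 0.3, 0.2]
opening: -0.0003
grip_force: 0.0
t: 22.25
tool_pos: [0.5717, 0.1856, 0.0763]
tool_rot: [3.141, 0.039, -0.0]
contact_force: [0.4, 0.3, -0.8]
opening: 0.0001
grip_force: 0.0
```

```bash

python3 -m jog '[[[0,0,0.002],[0,0,0]],[[0,0,0.002],[0,0,0]],[[0,0,0.002],[0,0,0]]]'
python3 -m jog '[[[0,0,0.001],[0,0,0]],[[0,0,0.001],[0,0,0]],[[0,0,0.001],[0,0,0]]]'
python3 -m jog '[[[0,0,0.001],[0,0,0]],[[0,0,0.001],[0,0,0]],[[0,0,0.001],[0,0,0]]]'
```

```text
t: 22.55
tool_pos: [0.5716, 0.1856, 0.0742]
tool_rot: [3.141, 0.039, -0.0]
contact_force: [0.2, -0.2, 0.0]
opening: 0.0001
grip_force: 0.0
t: 22.85
tool_pos: [0.5717, 0.1856, 0.0733]
tool_rot: [-3.141, -0.039, 0.0]
contact_force: [-0.4, -0.8, 0.6]
opening: 0.0002
grip_force: 0.0
t: 23.15
tool_pos: [0.572, 0.1857, 0.0731]
tool_rot: [-3.141, -0.039, -0.001]
contact_force: [-2.1, -0.6, 5.1]
opening: 0.0003
grip_force: 2.4
```

```bash

python3 -m jog '[[[0,0,0.0007],[0,0,0]],[[-0.003,0,0.0007],[0,0,0]],[[-0.008,0,0.0007],[0,0,0]],[[-0.014,0,0.0007],[0,0,0]],[[-0.02,0,0.0007],[0,0,0]]]'
python3 - <<'E'
from h import *
save('top','t16.png')
d0,_=load('t15.png');d,_=load('t16.png')
for x in (d0,d):
    m=cv2.inRange(cv2.cvtColor(x['image'],cv2.COLOR_BGR2HSV),(5,150,120),(18,255,255))[190:335,135:300]
    v,u=np.nonzero(m);print(len(u),u.mean(),v.mean(),v.max(), u.min())
E
```

```text
t: 23.65
tool_pos: [0.553, 0.1853, 0.0731]
tool_rot: [-3.141, -0.039, -0.006]
contact_force: [2.9, 0.3, 5.2]
opening: 0.0001
grip_force: 2.8
2735 106.44021937842778 74.71553930530165 112 48
2316 115.42055267702936 75.01381692573402 126 48
```

```bash

python3 -m jog '[[[-0.006,0,0.0002],[0,0,0]],[[-0.012,0,0.0002],[0,0,0]],[[-0.018,0,0.0002],[0,0,0]],[[-0.024,0,0.0002],[0,0,0]],[[-0.03,0,0.0002],[0,0,0]]]'
python3 - <<'E'
from h import *
save('top','t17.png');save('scene','s17.png')
d,_=load('t17.png');a=cv2.resize(d['image'][190:335,135:300],(400,352),interpolation=cv2.INTER_CUBIC)
d,_=load('s17.png');b=cv2.resize(d['image'][190:320,325:485],(400,352),interpolation=cv2.INTER_CUBIC)
cv2.imwrite('pics/c17.png',np.hstack([a,b]))
E
```

```text
t: 24.2
tool_pos: [0.5231, 0.1847, 0.073]
tool_rot: [-3.141, -0.039, -0.007]
contact_force: [2.0, 0.4, 6.8]
opening: -0.0002
grip_force: 3.2
```

View pics/c17.png

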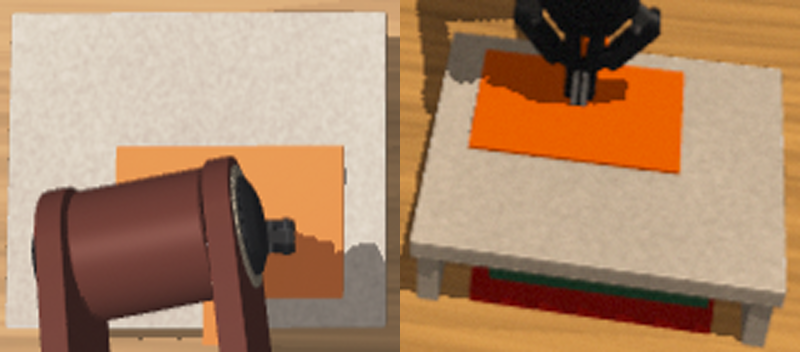

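The lid follows the finger without slipping. Its back edge is now at crop row 146, which is about 49 mm of travel, and it's still square. Next, 26 mm more, then lift.

```bash

python3 -m jog '[[[-0.006,0,0.0001],[0,0,0]],[[-0.012,0,0.0001],[0,0,0]],[[-0.018,0,0.0001],[0,0,0]],[[-0.024,0,0.0001],[0,0,0]],[[-0.026,0,0.0001],[0,0,0]]]'
python3 -m jog '[[[0,0,0],[0,0,0]],[[0,0,-0.02],[0,0,0]],[[0,0,-0.06],[0,0,0]],[[0.04,0,-0.09],[0,0,0]],[[0.08,0,-0.11],[0,0,0]]]'
python3 -m jog '[[[0.04,0,0],[0,0,0]],[[0.06,0,0],[0,0,0]],[[0.06,0,0],[0,0,0]]]'
python3 - <<'E'
from h import *
save('top','t18.png');save('scene','s18.png');save('wrist','w18.png')
d,_=load('t18.png');a=cv2.resize(d['image'][190:345,135:300],(400,376),interpolation=cv2.INTER_CUBIC)
d,_=load('w18.png');b=cv2.resize(d['image'],(400,300))
cv2.imwrite('pics/c18.png',np.hstack([a,np.vstack([b,b[:76]*0])]))
rel(.428,.184,.13,.02)
E
```

```text
t: 24.8
tool_pos: [0.4971, 0.1841, 0.073]
tool_rot: [-3.141, -0.039, -0.007]
contact_force: [3.0, 0.3, 6.7]
opening: 0.0001
grip_force: 3.1
t: 25.3
tool_pos: [0.576, 0.186, 0.1832]
tool_rot: [-3.141, -0.04, -0.002]
contact_force: [0.2, 0.1, 0.6]
opening: 0.0001
grip_force: 0.0
t: 25.6
tool_pos: [0.6366, 0.1868, 0.1799]
tool_rot: [3.141, 0.038, -0.003]
contact_force: [-1.1, 0.6, -0.2]
opening: -0.0002
grip_force: 0.0
pos [0.6341 0.1872 0.1799] yaw 0.025 shift [-0.2059 -0.0019  0.0506] turn z 0.005
```

View pics/c18.png

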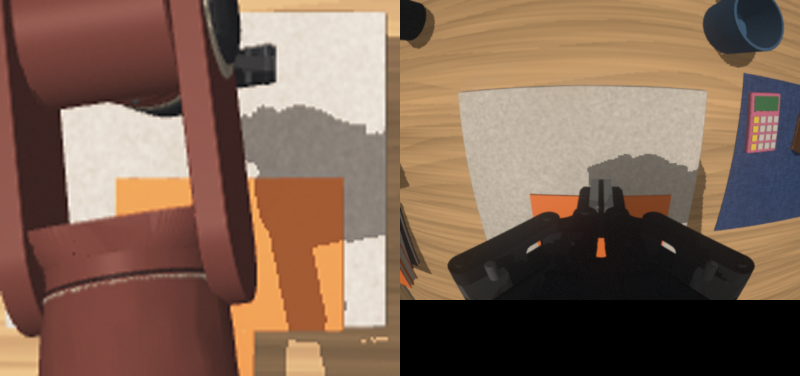

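The top crop shows the lid's front edge, row 331, just past the riser edge, row 327. That puts the tab's grip point about 22 mm out. Now to straddle the tab and pinch it.

```bash

python3 -m jog '[[[-0.035,0,0],[0,0,0]],[[-0.08,-0.001,0],[0,0,0]],[[-0.125,0,0],[0,0,0]],[[-0.17,0,0],[0,0,0]],[[-0.209,0,0],[0,0,0]]]' 0.75
python3 -m jog '[[[0,0,0.03],[0,0,0]],[[0,0,0.05],[0,0,0]],[[0,0,0.05],[0,0,0]],[[0,0,0.05],[0,0,0]]]'
python3 - <<'E'
from h import *
rel(.426,.183,.053,.022)
save('scene','s19.png');save('wrist','w19.png')
d,_=load('s19.png');a=cv2.resize(d['image'][120:300,320:490],(400,424),interpolation=cv2.INTER_CUBIC)
d,_=load('w19.png');b=cv2.resize(d['image'][180:,100:540],(400,273))
cv2.imwrite('pics/c19.png',np.hstack([a,np.vstack([b,np.zeros((151,400,3),np.uint8)])]))
E
```

```text
t: 26.25
tool_pos: [0.4231, 0.1819, 0.1802]
tool_rot: [3.141, 0.04, -0.002]
contact_force: [-0.0, -0.1, 0.6]
opening: 0.0641
grip_force: 0.0
t: 26.65
tool_pos: [0.4258, 0.182, 0.1312]
tool_rot: [3.141, 0.04, -0.001]
contact_force: [-0.9, 0.1, 0.0]
opening: 0.0639
grip_force: 0.0
pos [0.4258 0.182  0.1312] yaw 0.025 shift [ 0.0003 -0.001   0.0782] turn z 0.003
```

View pics/c19.png

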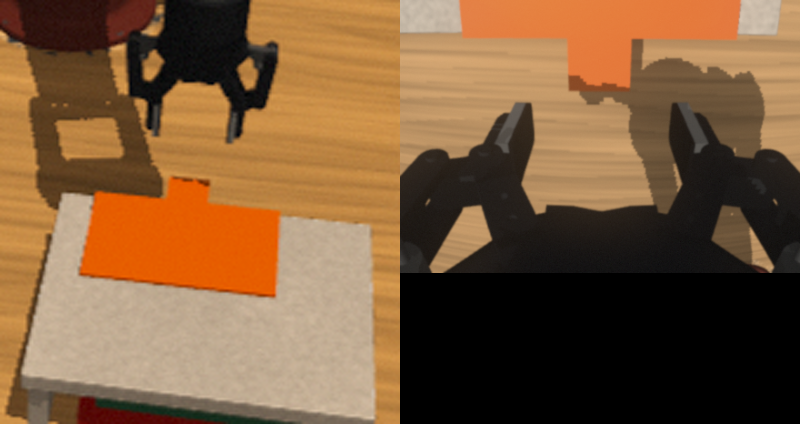

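The wrist view shows the tab clear of the edge between the open fingers: its tip corners are at full-image (286,279) and (354,279), its root corners at (287,222) and (354,222).

```bash

python3 - <<'E'
from h import *
p=px('w19.png',[(286,279),(354,279),(354,222),(287,222),(167,222),(472,222)],.0725);print(p.round(4))
E
```

```text
[[0.4112 0.2033 0.0725]
 [0.4122 0.1626 0.0725]
 [0.4475 0.1645 0.0725]
 [0.4466 0.2024 0.0725]
 [0.4453 0.2756 0.0725]
 [0.4497 0.0929 0.0725]]
```

```bash

python3 -m jog '[[[0.001,-0.001,0.02],[0,0,0]],[[0.001,-0.001,0.045],[0,0,0]],[[0.001,-0.001,0.07],[0,0,0]],[[0.001,-0.001,0.078],[0,0,0]],[[0.001,-0.001,0.078],[0,0,0]]]'
python3 -m jog '[[[0,0,0],[0,0,0]],[[0,0,0],[0,0,0]],[[0,0,0],[0,0,0]],[[0,0,0],[0,0,0]],[[0,0,0],[0,0,0]]]' 0 70
python3 -m jog '[[[0,0,-0.003],[0,0,0]],[[0,0,-0.007],[0,0,0]],[[0,0,-0.012],[0,0,0]],[[0,0,-0.017],[0,0,0]],[[0,0,-0.022],[0,0,0]]]'
python3 - <<'E'
from h import *
save('scene','s20.png');save('wrist','w20.png')
d,_=load('s20.png');a=cv2.resize(d['image'][120:300,320:490],(400,424),interpolation=cv2.INTER_CUBIC)
d,_=load('w20.png');b=cv2.resize(d['image'],(400,300))
cv2.imwrite('pics/c20.png',np.hstack([a,np.vstack([b,np.zeros((124,400,3),np.uint8)])]))
E
```

```text
t: 27.25
tool_pos: [0.4274, 0.1829, 0.0529]
tool_rot: [3.141, 0.039, -0.003]
contact_force: [0.2, -1.2, 0.2]
opening: 0.064
grip_force: 0.0
t: 27.75
tool_pos: [0.4292, 0.1834, 0.0553]
tool_rot: [-3.141, -0.039, -0.005]
contact_force: [-0.6, -0.4, 7.6]
opening: 0.0375
grip_force: 69.5
t: 28.25
tool_pos: [0.4276, 0.183, 0.0756]
tool_rot: [3.141, 0.039, -0.0]
contact_force: [0.4, 0.8, -1.0]
opening: 0.0376
grip_force: 70.1
```

View pics/c20.png

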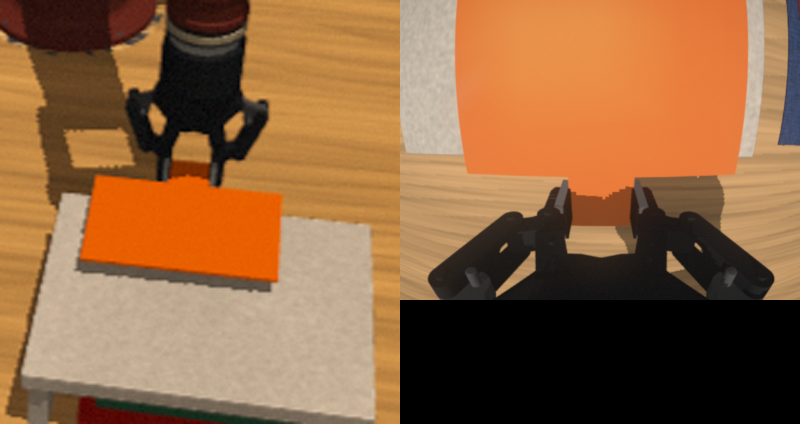

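The lid is held level by the tab, about 22 mm above the riser. I'll measure its offset in the grip and lift on.

```bash

python3 - <<'E'
from h import *
d,o=load('w20.png');print(o['tool_pos'])
p=px('w20.png',[(108.8,276.8),(536,278.4)],.0935);print(p.round(4),np.hypot(*(p[0]-p[1])[:2]))
m=p.mean(0);e=(p[0]-p[1])[:2];e/=np.hypot(*e);yaw=np.arctan2(-e[0],e[1]);c=m[:2]+.06*np.array([np.cos(yaw),np.sin(yaw)]);print('lid c',c,'yaw',yaw)
E
python3 -m jog '[[[0,0,-0.01],[0,0,0]],[[0,0,-0.03],[0,0,0]],[[0,0,-0.05],[0,0,0]],[[0,0,-0.07],[0,0,0]],[[0,0,-0.09],[0,0,0]]]'
python3 -c "
from h import *
rel(.5807,-.2508,.16,-.078)"
```

```text
[0.42831517 0.18322324 0.07666614]
[[0.4449 0.273  0.0935]
 [0.4484 0.0936 0.0935]] 0.1794877291134555
lid c [0.50662876 0.18448398] yaw 0.019642402880984525
t: 28.85
tool_pos: [0.4276, 0.183, 0.1666]
tool_rot: [-3.141, -0.039, -0.0]
contact_force: [-0.3, -0.9, -0.8]
opening: 0.0374
grip_force: 70.1
pos [0.4276 0.183  0.1666] yaw 0.025 shift [0.1423 0.4375 0.0066] turn z 0.103
```

```bash

python3 -m jog '[[[0.007,0.02,0],[0,0,0]],[[0.017,0.053,0],[0,0,0]],[[0.029,0.09,0],[0,0,0]],[[0.041,0.127,0],[0,0,0]],[[0.053,0.164,0],[0,0,0]]]'
python3 -m jog '[[[0.012,0.037,0],[0,0,0.02]],[[0.024,0.074,0],[0,0,0.04]],[[0.036,0.111,0],[0,0,0.06]],[[0.048,0.148,0],[0,0,0.08]],[[0.06,0.184,0],[0,0,0.103]]]'
python3 -c "
from h import *
rel(.5812,-.2508,.09,-.075)"
```

```text
t: 29.35
tool_pos: [0.4851, 0.019, 0.166]
tool_rot: [3.141, 0.039, 0.001]
contact_force: [0.1, 0.9, 0.4]
opening: 0.0373
grip_force: 70.2
t: 29.85
tool_pos: [0.5496, -0.1638, 0.1658]
tool_rot: [3.139, -0.125, 0.0]
contact_force: [-0.8, -0.2, -1.5]
opening: 0.0373
grip_force: 70.2
pos [ 0.5496 -0.1638  0.1658] yaw -0.079 shift [0.0384 0.0843 0.0758] turn z -0.004
```

```bash

python3 -m jog '[[[0.016,0.035,0],[0,0,0]],[[0.032,0.068,0],[0,0,0]],[[0.037,0.081,0.01],[0,0,0]],[[0.037,0.081,0.035],[0,0,0]],[[0.037,0.081,0.05],[0,0,0]]]'
python3 -m jog '[[[0,0,0.01],[0,0,0]],[[0,0,0.01],[0,0,0]],[[0,0,0.01],[0,0,0]]]'
python3 - <<'E'
from h import *
rel(.5812,-.2508,.055,-.078)
save('top','t21.png');save('scene','s21.png');save('wrist','w21.png')
d,_=load('t21.png');a=cv2.resize(d['image'][175:285,395:515],(400,367),interpolation=cv2.INTER_CUBIC)
d,_=load('s21.png');b=cv2.resize(d['image'][190:300,130:250],(400,367),interpolation=cv2.INTER_CUBIC)
cv2.imwrite('pics/c21.png',np.hstack([a,b]))
E
```

```text
t: 30.35
tool_pos: [0.5789, -0.2453, 0.1132]
tool_rot: [-3.137, 0.124, 0.004]
contact_force: [-0.8, -0.2, -1.6]
opening: 0.0374
grip_force: 70.2
t: 30.65
tool_pos: [0.5801, -0.2452, 0.1058]
tool_rot: [3.139, -0.122, 0.0]
contact_force: [0.7, 0.8, 0.1]
opening: 0.0373
grip_force: 70.2
pos [ 0.5801 -0.2452  0.1058] yaw -0.077 shift [0.0015 0.0055 0.0508] turn z 0.001
```

View pics/c21.png

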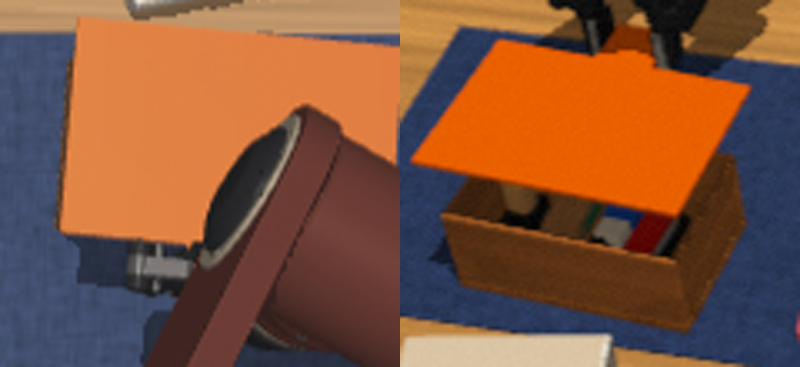

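The lid is level over the box and aligned with it; it needs to go 5 mm further along tool y. The pieces inside are clear of the rim. Lowering in steps.

```bash

python3 -m jog '[[[0.001,0.003,0.01],[0,0,0]],[[0.001,0.0055,0.025],[0,0,0]],[[0.001,0.0055,0.038],[0,0,0]],[[0.001,0.0055,0.046],[0,0,0]],[[0.001,0.0055,0.046],[0,0,0]]]'
python3 -m jog '[[[0,0,0.001],[0,0,0]],[[0,0,0.002],[0,0,0]],[[0,0,0.002],[0,0,0]],[[0,0,0.002],[0,0,0]]]'
python3 -c "
from h import *
rel(.5812,-.2508,.053,-.078)"
```

```text
t: 31.3
tool_pos: [0.5789, -0.2504, 0.0565]
tool_rot: [-3.137, 0.123, 0.006]
contact_force: [0.2, 0.2, -1.4]
opening: 0.0377
grip_force: 70.2
t: 31.7
tool_pos: [0.5808, -0.2514, 0.0579]
tool_rot: [3.139, -0.123, 0.001]
contact_force: [-0.2, -0.4, -0.5]
opening: 0.0377
grip_force: 70.2
pos [ 0.5808 -0.2514  0.0579] yaw -0.078 shift [ 0.0004 -0.0006  0.0049] turn z -0.0
```

```bash

python3 -m jog '[[[0,0,0.001],[0,0,0]],[[0,0,0.002],[0,0,0]],[[0,0,0.002],[0,0,0]],[[0,0,0.002],[0,0,0]]]'
python3 -m jog '[[[0,0,0.001],[0,0,0]],[[0,0,0.001],[0,0,0]],[[0,0,0.001],[0,0,0]]]'
python3 -m jog '[[[0,0,0.001],[0,0,0]],[[0,0,0.001],[0,0,0]],[[0,0,0.001],[0,0,0]]]'
```

```text
t: 32.1
tool_pos: [0.5804, -0.2512, 0.0553]
tool_rot: [-3.139, 0.123, 0.0]
contact_force: [-0.5, 0.8, -0.3]
opening: 0.0374
grip_force: 70.3
t: 32.4
tool_pos: [0.5805, -0.2513, 0.0544]
tool_rot: [-3.139, 0.123, -0.0]
contact_force: [-0.7, 0.9, -0.1]
opening: 0.0371
grip_force: 70.3
t: 32.7
tool_pos: [0.5806, -0.2513, 0.0538]
tool_rot: [3.139, -0.123, 0.001]
contact_force: [-0.4, -0.1, 1.5]
opening: 0.0375
grip_force: 70.4
```

```bash

python3 -m jog '[[[0,0,0.0007],[0,0,0]],[[0,0,0.0007],[0,0,0]],[[0,0,0.0007],[0,0,0]]]'
```

```text
t: 33.0
tool_pos: [0.5807, -0.2513, 0.0532]
tool_rot: [3.139, -0.123, 0.001]
contact_force: [-2.0, 0.9, 4.6]
opening: 0.0375
grip_force: 70.7
```

```bash

python3 -m jog '[[[0,0,0],[0,0,0]],[[0,0,0],[0,0,0]],[[0,0,0],[0,0,0]],[[0,0,0],[0,0,0]]]' 0.75
python3 -m jog '[[[0,0,-0.02],[0,0,0]],[[0,0,-0.05],[0,0,0]],[[0,0,-0.09],[0,0,0]],[[-0.02,-0.03,-0.12],[0,0,0]],[[-0.05,-0.06,-0.13],[0,0,0]]]'
python3 -m jog '[[[-0.02,-0.04,0],[0,0,0]],[[-0.04,-0.085,0],[0,0,0]],[[-0.06,-0.13,0],[0,0,0]],[[-0.08,-0.175,0],[0,0,0]],[[-0.1,-0.215,0],[0,0,0]]]'
python3 - <<'E'
from h import *
save('top','t22.png');save('scene','s22.png')
K=lambda d:np.array([[d['fx'],0,d['cx']],[0,d['fy'],d['cy']],[0,0,1.]])
from scipy.optimize import least_squares
for f,roi,z in (('t22.png',(170,290,390,530),.071),('s22.png',(190,320,100,300),.071)):
    d,_=load(f);h=cv2.cvtColor(d['image'],cv2.COLOR_BGR2HSV)
    m=np.zeros(h.shape[:2],np.uint8);a,b,c,e=roi
    lo=(5,165,170)
    m[a:b,c:e]=cv2.inRange(h,lo,(16,255,255))[a:b,c:e]
    cs,_=cv2.findContours(m,cv2.RETR_EXTERNAL,cv2.CHAIN_APPROX_NONE);k=max(cs,key=cv2.contourArea)
    P=px(f,k[:,0,:],z)[:,:2].astype(np.float32)
    r=cv2.minAreaRect(P);print(f,cv2.contourArea(k),np.round(r[0],4),np.round(r[1],4),round(r[2],2))
    ap=cv2.approxPolyDP(P[:,None],.006,True)[:,0];print(ap.round(3).tolist())
E
```

```text
t: 33.4
tool_pos: [0.5803, -0.2511, 0.0522]
tool_rot: [-3.139, 0.123, 0.001]
contact_force: [0.8, -0.2, 0.6]
opening: 0.0642
grip_force: 0.0
t: 33.9
tool_pos: [0.5376, -0.1884, 0.1875]
tool_rot: [3.136, -0.124, 0.012]
contact_force: [0.2, -0.5, 0.8]
opening: 0.0644
grip_force: 0.0
t: 34.4
tool_pos: [0.4514, 0.0364, 0.1826]
tool_rot: [-3.139, 0.123, -0.001]
contact_force: [0.8, -0.0, 0.0]
opening: 0.0638
grip_force: 0.0
t22.png 5969.5 [ 0.6425 -0.2557] [0.1791 0.1549] 85.43
[[0.7250000238418579, -0.17399999499320984], [0.609000027179718, -0.16699999570846558], [0.6039999723434448, -0.23199999332427979], [0.5669999718666077, -0.23000000417232513], [0.5640000104904175, -0.2680000066757202], [0.6010000109672546, -0.27399998903274536], [0.593999981880188, -0.3409999907016754], [0.7120000123977661, -0.3490000069141388]]
s22.png 3296.0 [ 0.5334 -0.2746] [0.2546 0.4488] 26.65
[[0.5220000147819519, -0.531000018119812], [0.5910000205039978, -0.4970000088214874], [0.593999981880188, -0.4749999940395355], [0.6010000109672546, -0.492000013589859], [0.6639999747276306, -0.46000000834465027], [0.66
[... 4404 characters left out ...]
76022339], [0.5009999871253967, -0.43700000643730164], [0.5090000033378601, -0.4410000145435333], [0.5040000081062317, -0.4560000002384186], [0.5199999809265137, -0.45399999618530273], [0.5059999823570251, -0.4659999907016754], [0.5460000038146973, -0.45500001311302185], [0.5350000262260437, -0.4729999899864197], [0.5289999842643738, -0.4650000035762787], [0.5109999775886536, -0.4740000069141388], [0.5189999938011169, -0.4959999918937683], [0.5120000243186951, -0.4970000088214874], [0.5139999985694885, -0.5070000290870667], [0.5249999761581421, -0.5059999823570251], [0.5149999856948853, -0.5139999985694885], [0.5170000195503235, -0.5260000228881836], [0.527999997138977, -0.5230000019073486]]
```

The measured lid centre, (0.660, -0.258), and its yaw of about -0.08 both match the box. Its size fits a flat lid at rim height, and the arm is clear. Handing in.

```bash
python3 -c "
from station import job
print(job.finish_job())"
```

```text
the job is handed in; nothing more can be done
None
```

I put all six stationery pieces in the box and laid the lid on it. By the last top-camera measurement the lid is within about 2 mm of the box's centre and square to it. The job is handed in, but `finish_job()` returned no verdict.

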